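Zero the beam slit and open it by five clicks

ROBOT

A 6-joint arm with a two-finger parallel gripper is mounted at the origin on the work surface; the furniture and walls round the work are solid. World frame = base frame: x ahead of the robot, y to its left, z up, the work surface at z = 0. Lengths are in m, angles in degrees, forces in N, time in s.
With the tool pointing down it reaches from about 0.325 to 0.85 m from the base axis. Payload 15.5 kg.
Tool frame: the origin (TCP) lies on the centre line of the jaws, within the pads' length; the fingertips stand 14 mm ahead of it and the grasp point (between the pads) lies 5 mm behind it; z points along the fingers, y is the direction in which the jaws open and shut (so a half turn about z gives the same grasp; the last joint's range is limited). The gripper opens to 91 mm and grips with 3 to 60 N. Pads are 32 mm wide; open, the fingers measure 118 mm over their backs; the gripper's body (76 mm by 178 mm) begins 60 mm behind the grasp point.
Start: joints at [63.054, 28.281, 77.091, -0, 74.628, -5.472], TCP at [0.229, 0.582, 0.228] pointing down, gripper open.
Joint ranges: [-166.48, 166.48], [-47.26, 123.95], [12.59, 153.08], [-70.14, 250.14], [6.76, 159.57], [-176.63, 176.63]. Speed limits (degrees/s): [108.29, 108.29, 147.25, 172.46, 172.46, 172.46].

INTERFACE

Orientations are given as [roll, pitch, yaw] about the fixed x, y, z axes, in that order (R = Rz(yaw) Ry(pitch) Rx(roll)).
In Python, from station import r gives the robot as it stands.
- The arm moves only by the tool arm_command, never from a script. Its argument "rows" is a list of rows, each a list of 5 numbers: the shift along the world's x, y, z as a fraction of full scale, then the turn about the world's z as a fraction of full scale, then the opening in per cent of the stroke, from 0 (shut) to 100 (fully open). In form: [[dx, dy, dz, roll, gripper], ...]. A call has 1 to 20 rows; each row shifts and turns the commanded pose from where the row before left it; what a row does not reach is not made up. Full scale, the value 1, is 10 cm for a shift and 4 degrees for a turn. A row lasts 1/12 s, in which the tool goes at most 41.7 mm and 7.16 degrees, less where a joint would pass 70% of its speed; a pose out of reach is approached as far as the arm can. A call with a number of a shift or a turn outside -1 to 1 is refused whole. A call with a gripper value outside its range is refused whole. The fingers move at their own pace and stop on an object; the grip force is fixed at half the most. Time passes only in rows, so rows that do not move let the fingers close. It gives the time, the measured TCP pose, the force and the opening at its end, in the units of the state.
- r.get_obs(): the state, without advancing time (a new reading comes with each control period).
- r.read_camera(name): name is "scene" or "top"; returns the picture (480x640x3 uint8, red, green, blue); there is no depth.
- r.camera_model(name): a dict with "K" (3x3 intrinsics, pixels), "view" (4x4, takes a point from world to camera coordinates). Camera axes: x right, y down, z forward; pixel columns grow to the right and rows downward; lengths in m; the calibration is good to about 2 mm. A picture is of the moment at which its call begins. camera_model takes no time and is no camera call.
- r.finish_job(): hands the job in, once; it reports no verdict.
The state is a dict: "time": time; "q": joint angles; "dq": joint speeds; "joint_torque": joint torques, N m; "tool_pos": TCP position; "eef_rot": TCP orientation; "force": force on the tool from outside, world axes, zero at the start; "torque": the same for the moment, N m; "finger_gap": finger opening in m.
Only numpy, scipy, OpenCV 4.12 (cv2) and the standard library are available. Lean on these libraries where they do the work, as an engineer would, in place of code of your own. Each camera call takes 0.05 s, during which the arm holds its last target. There are 200 camera calls.

TASK

Zero the beam slit and set its width: turn the click dial on top clockwise until the two jaws just touch, which you can only tell by feel, and never press the edges hard together. Then open the slit by five clicks from there, let go with the dial resting in its click, and leave the iris, the lens and the can around it where they stand.

Things in the scene. Friction and masses are not known exactly. Their poses are not given: they have to be found in the camera images.
- slit: the beam slit, bolted down: black foot 76 x 96 x 10 mm, pedestal, black head 24 x 124 mm (x, y), 76 to 140 mm above the table, with a 44 x 36 mm window; two steel jaws run along y in rails on its front. On top a round bright detent housing (64 mm across, up to 160 mm) and the click dial. Origin: underside of the foot, below the dial's axis; the front (jaws) faces -x, z up
- dial_grip (a point): where to grip the click dial: on its vertical axis, half way up the fluted black knob, which is 41 mm across and stands 166 to 191 mm above the table (this point: 179 mm). Below it is the bright skirt, 56 mm across, 160 to 166 mm, with a tick per click. A grip of about 16 N holds the knob without slip through the clicks. Let go, the dial keeps its click and can be regripped
- knob_top (a point): centre of the knob's bright cap, 192 mm above the table, on the dial's axis. Seen from above, clockwise closes the jaws, counter-clockwise opens them. 18 clicks to the turn, 20 degrees each; rack and pinion, 3 mm of jaw travel per click (8.6 mm per radian). The dial's own end stops lie beyond all turns needed here
- detent (a point): tip of the ball plunger's barrel at the back of the housing, 44 mm behind the dial's axis, 151 mm above the table. The sprung ball drops into a notch at each click: the torque to turn jumps up by 0.1 N m or so as the dial runs through a notch, and from there falls steadily until the next. Let go between notches, the dial falls into the nearer one
- moving_jaw: jaw driven by the dial: steel plate 6 mm thick, 32 wide, 40 high with a thin upright edge and a guide rod, on the slit's +y side. Origin: middle of its edge, 106 mm above the table; axes as the slit's. The edge starts between y = -3 and +8 mm of the slit, 3 to 19 mm from the set jaw's edge. Clockwise turning moves it to -y
- set_jaw_seat (a point): middle of the seat of the other, set jaw on the head's front, 106 mm above the table, at y = -8 mm of the slit. The last user clamped that jaw up to 3 mm off its seat point, either way; where is not reported, so the touch must be felt. There the dial meets a wall: torque climbs about 2.5 N m per rad beyond a click's; 0.1 N m is 12 N at the edges, over 60 N harms them
- iris_mount: iris diaphragm on a black post holder with slotted foot, loose, 70 x 61 x 121 mm, about 145 mm in front of the slit (towards the robot). Origin: centre of its underside, z up
- lens_mount: lens on a black post holder with slotted foot, loose, 70 x 44 x 129 mm, about 148 mm behind the slit. Origin: centre of its underside, z up
- objective_can: small screw-top can, 37 mm across and 58 mm high, loose, standing about 195 mm to the right of the slit. Origin: centre of its underside, z up
Things that resemble listed ones, but are neither listed nor needed, are in the scene too. Several things have the shape of the slit; the one meant has the colours described above.

How it is judged:
By the outcome, as a careful person would: the job done as asked, in the order asked, and still so for the second after the job is handed in, with the robot touching nothing.
It also fails if it takes over 61 s, if anything falls off the work surface, if the arm or the gripper's body presses on something with over 40 N, if the wrist force passes 120 N, or if a joint passes its speed limit or range.

## Working session

There is one attempt and no reset: what is moved stays moved. The work goes in short steps, Python scripts to look and compute and a tool call to move; the robot and the scene stay as the last step left them, time stands still between calls to the robot, and variables do not carry over. Pictures are saved under pics/ and viewed, about 8 in all and at most 12, crops included, and the job is handed in when it is done.

Besides the shell and the picture viewer there is one more tool, called after ">>>" as name([rows], argument=value, ...), one row to a line, values as JSON. arm_command: Moves the arm, as the interface text tells. Shift numbers are shares of 10 cm and turn numbers shares of 4 degrees, none past 1 either way. Its arguments: {"type":"object","properties":{"rows":{"type":"array"}},"required":["rows"]}

```bash
ls; mkdir -p pics
python3 - <<'E'
from station import r
import cv2,numpy as np
for n in("scene","top"):
    cv2.imwrite(f"pics/{n}0.png",r.read_camera(n)[:,:,::-1])
    m=r.camera_model(n);print(n,np.round(m["K"],1).tolist(),np.round(m["view"],4).tolist())
print(r.get_obs())
E
```

```text
pics
scene [[619.1, 0.0, 322.8], [0.0, 619.1, 239.5], [0.0, 0.0, 1.0]] [[0.4924, -0.8702, 0.0138, -0.2731], [-0.4996, -0.2956, -0.8143, 0.381], [0.7127, 0.3941, -0.5803, 0.9576], [0.0, 0.0, 0.0, 1.0]]
top [[518.6, 0.0, 320.4], [0.0, 518.6, 237.3], [0.0, 0.0, 1.0]] [[-0.1966, -0.9804, -0.0084, 0.0822], [-0.8244, 0.1699, -0.5399, 0.5105], [0.5308, -0.0993, -0.8417, 0.885], [0.0, 0.0, 0.0, 1.0]]
{'time': 0.1, 'q': array([ 6.30547807e+01,  2.83127319e+01,  7.71211214e+01, -3.61110550e-04,
        7.46274304e+01, -5.47275080e+00]), 'dq': array([ 0.0751491 , -0.05868901, -0.10567127, -0.03556444, -0.01481936,
        0.07542467]), 'joint_torque': array([ 1.13784849e-03, -8.80246782e+01, -3.82537293e+01,  7.09219230e-02,
        4.83509386e-02, -9.19465242e-05]), 'tool_pos': array([0.22865704, 0.58135001, 0.22739714]), 'eef_rot': array([-1.79938962e+02, -5.49827262e-03,  1.58527624e+02]), 'force': array([ 0.2156142 , -0.38822488,  0.54607937]), 'torque': array([-0.03022925,  0.05512941, -0.02288794]), 'finger_gap': 0.09093011214546518}
```

View pics/scene0.png

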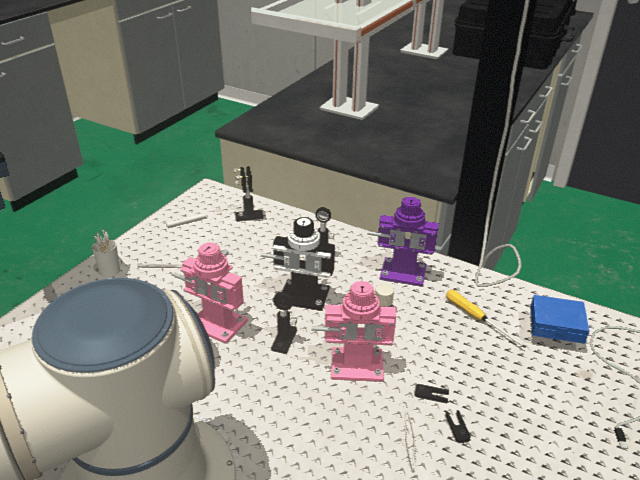

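View pics/top0.png

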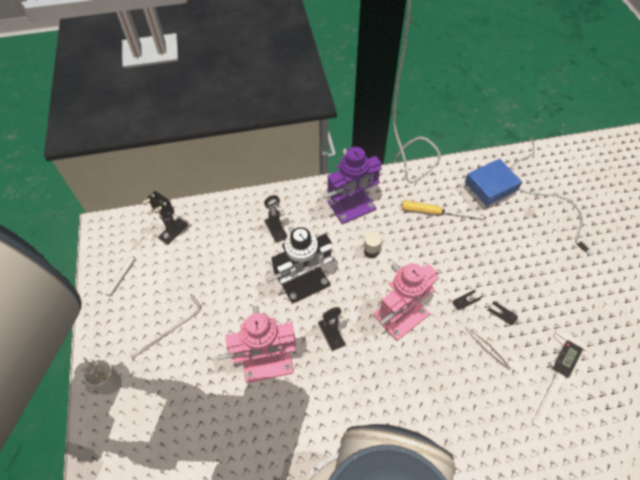

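The slit meant is the black one with the white housing: knob near (303,222) in the scene view and (300,236) in the top view. I'll crop both views to measure it.

Run:
```python
import cv2,numpy as np
a=cv2.imread("pics/scene0.png")[190:315,240:365];b=cv2.imread("pics/top0.png")[190:315,240:365]
f=lambda i:cv2.resize(i,(400,400),interpolation=cv2.INTER_CUBIC)
cv2.imwrite("pics/c0.png",np.hstack([f(a),f(b)]))
```

```text
(no output)
```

View pics/c0.png

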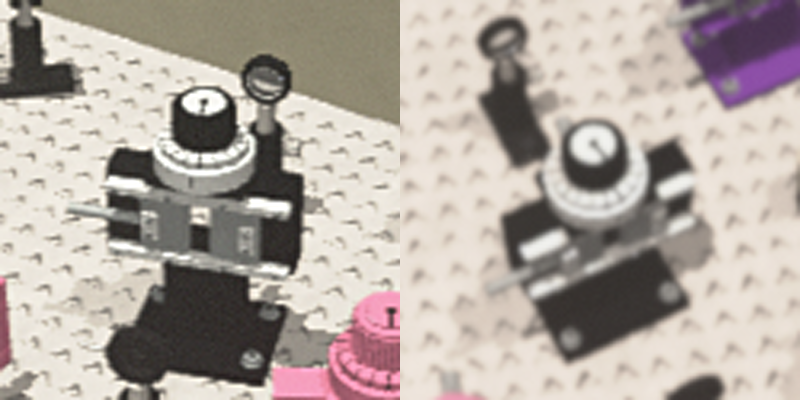

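```bash
cat > h.py <<'E'
import cv2,numpy as np
from station import r
def ray(n,u,v,z):
    m=r.camera_model(n);V=np.array(m["view"]);R=V[:3,:3];C=-R.T@V[:3,3]
    d=R.T@np.linalg.solve(np.array(m["K"]),[u,v,1]);return C+d*(z-C[2])/d[2]
def proj(n,p):
    m=r.camera_model(n);V=np.array(m["view"]);q=np.array(m["K"])@(V[:3,:3]@p+V[:3,3]);return q[:2]/q[2]
E
python3 - <<'E'
from h import *
for n,(u,v) in dict(scene=(304,222),top=(300,235)).items():
    g=cv2.cvtColor(cv2.imread(f"pics/{n}0.png"),6);s=4;x0,y0=u-25,v-25
    c=cv2.resize(g[y0:y0+50,x0:x0+50],None,fx=s,fy=s,interpolation=2)
    for th in(110,140):
        cs,_=cv2.findContours((c>th).astype(np.uint8),0,1) if 0 else cv2.findContours((c>th).astype(np.uint8),cv2.RETR_LIST,cv2.CHAIN_APPROX_NONE)
        for k in cs:
            h=cv2.convexHull(k);A=cv2.contourArea(h)/s/s
            if 60<A<500 and abs(h.mean((0,1))-100).max()<40:
                e=cv2.fitEllipse(h);p=(np.array(e[0])+.5)/s-.5+[x0,y0]
                print(n,th,A,p,np.array(e[1])/s,ray(n,*p,.192))
for n,o in dict(scene=[(152,366),(263,384),(288,305)],top=[(168,360),(288,298)]).items():
    print(n,[ray(n,240+a/3.2,190+b/3.2,.010).round(4).tolist() for a,b in o])
E
```

```text
scene 110 376.59375 [303.41075516 227.05198097] [21.84309387 22.98515892] [0.49170017 0.01062609 0.192     ]
scene 140 87.0 [303.30373383 221.4148941 ] [ 8.10436249 13.92712116] [0.50843583 0.02091252 0.192     ]
scene 140 402.15625 [303.52388    227.04514503] [22.16223717 24.70580482] [0.49183217 0.01044952 0.192     ]
top 110 353.21875 [300.16602325 238.20332909] [21.20206833 22.86322594] [0.49592161 0.02198615 0.192     ]
top 140 144.25 [299.91960335 234.36884689] [12.92394447 14.54042625] [0.50456323 0.02091964 0.192     ]
top 140 404.28125 [300.1407299  238.23498344] [22.27087021 23.72975349] [0.49586109 0.02204574 0.192     ]
scene [[0.458, 0.03, 0.01], [0.4794, -0.041, 0.01], [0.5571, -0.0164, 0.01]]
top [[0.4541, 0.0538, 0.01], [0.4837, -0.0346, 0.01]]
```

>>> arm_command([
  [0.17,-0.35,0.04,0.5,100],
  [0.17,-0.35,0.04,0.5,100],
  [0.17,-0.35,0.04,0.5,100],
  [0.17,-0.35,0.04,0.5,100],
  [0.17,-0.35,0.04,0.5,100],
  [0.17,-0.35,0.04,0.5,100],
  [0.17,-0.35,0.04,0.5,100],
  [0.17,-0.35,0.04,0.5,100],
  [0.17,-0.35,0.04,0.5,100],
  [0.17,-0.35,0.04,0.5,100],
  [0.17,-0.35,0.04,0.5,100],
  [0.17,-0.35,0.04,0.5,100],
  [0.17,-0.35,0.04,0.5,100],
  [0.17,-0.35,0.04,0.5,100],
  [0.17,-0.35,0.04,0.5,100],
  [0.17,-0.35,0.04,0.5,100],
  [0,0,0,0,100],
  [0,0,0,0,100],
])

```text
time: 1.6
tool_pos: [0.5013, 0.0199, 0.2917]
eef_rot: [180.0, -0.0, -169.7]
force: [-0.6, -0.2, -0.5]
finger_gap: 0.0912
```

Run:
```python
from h import *
o=r.get_obs();print({k:np.round(o[k],3).tolist() for k in("time","tool_pos","eef_rot","q","force","torque")})
# gap: rays onto the vertical jaw-front plane, slit y coordinate
P=np.array([.505,.021]);a=np.radians(18);ex=np.array([np.cos(a),np.sin(a),0]);ey=np.array([-ex[1],ex[0],0])
m=r.camera_model("scene");V=np.array(m["view"]);R=V[:3,:3];C=-R.T@V[:3,3];O=np.append(P,0)
for u,v in((190,228),(209,232)):
    d=R.T@np.linalg.solve(np.array(m["K"]),[240+u/3.2,190+v/3.2,1]);p=C+d*((-.018-(C-O)@ex)/(d@ex));print((p-O)@ey,p[2])
cv2.imwrite("pics/s1.png",cv2.resize(r.read_camera("scene")[120:320,210:410,::-1],(600,600),interpolation=2))
```

```text
{'time': 1.6, 'tool_pos': [0.501, 0.02, 0.292], 'eef_rot': [179.997, -0.019, -169.658], 'q': [-4.546, 14.706, 88.654, -0.002, 76.659, -104.887], 'force': [-0.649, -0.187, -0.489], 'torque': [0.098, 0.01, -0.041]}
0.0024742078903899913 0.10868297613290478
-0.009800437524123493 0.10755360896452448
```

View pics/s1.png

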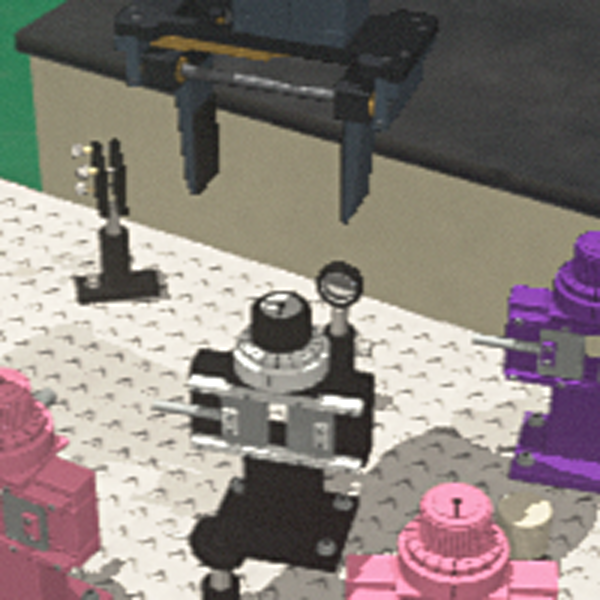

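The slit gap measures about 12 mm, so roughly 4 clicks, and the gripper is above the knob. Now I'll descend and grip.

>>> arm_command([
  [0.04,0.01,-0.2,0,100],
  [0,0,-0.3,0,100],
  [0,0,-0.3,0,100],
  [0,0,-0.18,0,100],
  [0,0,-0.1,0,100],
  [0,0,0,0,100],
  [0,0,0,0,50],
  [0,0,0,0,50],
  [0,0,0,0,50],
  [0,0,0,0,50],
])

```text
time: 2.48
tool_pos: [0.5052, 0.0228, 0.1848]
eef_rot: [-180.0, 0.1, -169.5]
force: [-0.5, -0.0, -0.1]
finger_gap: 0.0676
```

```bash
cat >> h.py <<'E'
def st():
    o=r.get_obs();print("t",round(o["time"],2),"pos",np.round(o["tool_pos"],4),"yaw",round(o["eef_rot"][2]%360,2),"F",np.round(o["force"],2),"M",np.round(o["torque"],3),"q6",round(o["q"][5],2),"tq6",round(o["joint_torque"][5],3),"gap",round(o["finger_gap"],4))
E
python3 -c "
from h import *
st();cv2.imwrite('pics/s2.png',np.hstack([cv2.resize(r.read_camera(n)[y:y+130,x:x+130,::-1],(400,400),interpolation=2) for n,x,y in(('scene',240,160),('top',235,175))]))"
```

```text
t 2.48 pos [0.5052 0.0228 0.1848] yaw 190.54 F [-0.5  -0.03 -0.14] M [0.05  0.04  0.038] q6 -104.72 tq6 0.01 gap 0.0676
```

View pics/s2.png

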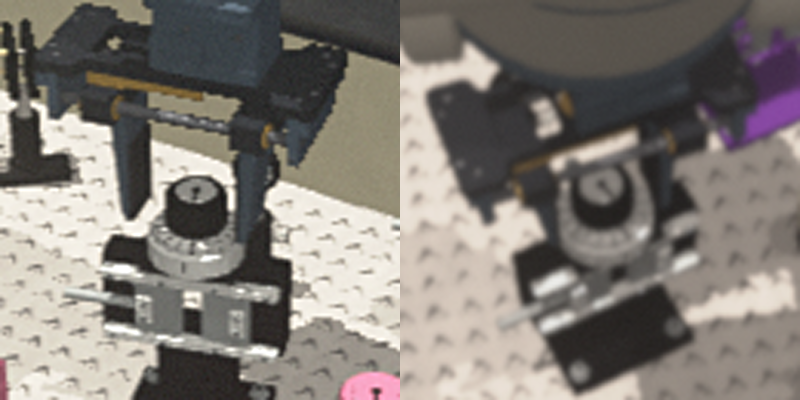

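Fingers straddle the knob symmetrically, tips just above the skirt. Next I'll close them.

>>> arm_command([
  [0,0,0,0,30],
  [0,0,0,0,30],
  [0,0,0,0,30],
  [0,0,0,0,30],
  [0,0,0,0,30],
  [0,0,0,0,30],
])

```text
time: 3.08
tool_pos: [0.5053, 0.0211, 0.1842]
eef_rot: [-179.9, 0.0, -169.5]
force: [0.7, -15.1, 2.5]
finger_gap: 0.0402
```

```bash
cat >> h.py <<'E'
def feel(n=5):
    L=[]
    for _ in range(n):
        r.read_camera("top");o=r.get_obs();L.append([*o["tool_pos"],o["eef_rot"][2]%360,*o["force"],*o["torque"],o["joint_torque"][5],o["finger_gap"]])
    L=np.array(L);print("t",round(o["time"],2),"Mz each",L[:,9].round(3),"tq6",L[:,10].round(3));m=L.mean(0)
    print("pos",m[:3].round(4),"yaw",m[3].round(2),"F",m[4:7].round(2),"M",m[7:10].round(3),"gap",m[11].round(4))
E
python3 -c "
from h import *
feel()"
```

```text
t 3.33 Mz each [-0.086  0.003 -0.05  -0.074 -0.055] tq6 [-0.026 -0.026 -0.026 -0.026 -0.026]
pos [0.5053 0.0211 0.1842] yaw 190.53 F [  0.93 -14.17   2.35] M [-2.368 -0.022 -0.052] gap 0.0404
```

Gripped: gap 40 mm matches the 41 mm knob, and the -14 N in y means the knob sits about 1.7 mm lower in y. Joint torque 6 reads without noise, so it will do for feel. I'll relax the side load, then take the first two clicks (6 mm of the roughly 12 mm gap) in 10° steps.

>>> arm_command([
  [0,-0.017,0,0,30],
  [0,0,0,0,30],
  [0,0,0,0,30],
])

```text
time: 3.58
tool_pos: [0.5053, 0.0209, 0.1842]
eef_rot: [-180.0, 0.1, -169.5]
force: [1.1, 1.3, 4.2]
finger_gap: 0.0403
```

```bash
python3 -c "
from h import *
feel(3)"
```

```text
t 3.73 Mz each [0.022 0.006 0.035] tq6 [-0.019 -0.007 -0.005]
pos [0.5053 0.0209 0.1842] yaw 190.52 F [ 1.98 -0.24  5.59] M [ 0.279 -0.325  0.021] gap 0.0404
```

>>> arm_command([
  [0,0,0,-0.5,30],
  [0,0,0,-0.5,30],
  [0,0,0,-0.5,30],
  [0,0,0,0,30],
  [0,0,0,0,30],
])

```text
time: 4.15
tool_pos: [0.5052, 0.021, 0.1842]
eef_rot: [-180.0, 0.1, -175.5]
force: [1.6, 0.4, 5.7]
finger_gap: 0.0404
```

```bash
python3 -c "
from h import *
feel(3)"
```

```text
t 4.3 Mz each [-0.045 -0.046 -0.114] tq6 [-0.004 -0.066 -0.081]
pos [0.5052 0.021  0.1842] yaw 184.52 F [1.81 0.39 5.12] M [ 0.488 -0.333 -0.069] gap 0.0401
```

>>> arm_command([
  [0,0,0,-0.5,30],
  [0,0,0,-0.5,30],
  [0,0,0,-0.5,30],
  [0,0,0,0,30],
  [0,0,0,0,30],
])

```text
time: 4.72
tool_pos: [0.5053, 0.0212, 0.1842]
eef_rot: [180.0, 0.1, 178.5]
force: [2.0, 1.4, 5.5]
finger_gap: 0.0409
```

```bash
python3 -c "
from h import *
feel(3)"
```

```text
t 4.87 Mz each [ 0.037 -0.031  0.006] tq6 [0.084 0.022 0.007]
pos [0.5053 0.0212 0.1842] yaw 178.53 F [1.69 2.35 5.93] M [ 0.757 -0.412  0.004] gap 0.0404
```

>>> arm_command([
  [0,0,0,-0.5,30],
  [0,0,0,-0.5,30],
  [0,0,0,-0.5,30],
  [0,0,0,0,30],
  [0,0,0,0,30],
])

```text
time: 5.28
tool_pos: [0.5053, 0.0213, 0.1842]
eef_rot: [180.0, 0.1, 172.5]
force: [2.4, 3.3, 4.8]
finger_gap: 0.0401
```

```bash
python3 -c "
from h import *
feel(3)"
```

```text
t 5.43 Mz each [ 0.007 -0.009 -0.011] tq6 [ 0.07   0.006 -0.009]
pos [0.5053 0.0213 0.1842] yaw 172.52 F [2.13 3.77 5.27] M [ 0.999 -0.45  -0.004] gap 0.0404
```

>>> arm_command([
  [0,0,0,-0.5,30],
  [0,0,0,-0.5,30],
  [0,0,0,-0.5,30],
  [0,0,0,0,30],
  [0,0,0,0,30],
])

```text
time: 5.85
tool_pos: [0.5053, 0.0214, 0.1842]
eef_rot: [179.9, 0.1, 166.5]
force: [2.1, 5.3, 5.7]
finger_gap: 0.0404
```

```bash
python3 -c "
from h import *
feel(3)"
```

```text
t 6.0 Mz each [-0.089 -0.065 -0.033] tq6 [ 0.006 -0.056 -0.071]
pos [0.5053 0.0214 0.1842] yaw 166.52 F [2.44 4.97 4.99] M [ 1.162 -0.571 -0.062] gap 0.0404
```

>>> arm_command([
  [0,0.005,0,-0.75,30],
  [0,0,0,-0.75,30],
  [0,0,0,-0.75,30],
  [0,0,0,-0.75,30],
  [0,0,0,-0.75,30],
  [0,0,0,-0.75,30],
  [0,0,0,-0.75,30],
  [0,0,0,-0.75,30],
  [0,0,0,0,30],
  [0,0,0,0,30],
  [0,0,0,0,30],
])

```text
time: 6.92
tool_pos: [0.5056, 0.0219, 0.1842]
eef_rot: [179.9, 0.1, 142.5]
force: [3.4, 5.4, 3.5]
finger_gap: 0.0404
```

```bash
python3 -c "
from h import *
feel(2)"
```

```text
t 7.02 Mz each [-0.146 -0.135] tq6 [-0.108 -0.116]
pos [0.5056 0.0219 0.1842] yaw 142.52 F [4.72 5.66 3.35] M [ 1.174 -0.93  -0.141] gap 0.0404
```

>>> arm_command([
  [0,0,0,-0.5,30],
  [0,0,0,0,30],
  [0,0,0,0,30],
  [0,0,0,0,30],
])

```text
time: 7.35
tool_pos: [0.5057, 0.022, 0.1843]
eef_rot: [179.9, 0.1, 140.5]
force: [4.0, 5.7, 3.4]
finger_gap: 0.0402
```

```bash
python3 -c "
from h import *
feel(2)"
```

```text
t 7.45 Mz each [0.056 0.081] tq6 [0.09  0.085]
pos [0.5057 0.022  0.1842] yaw 140.53 F [4.65 5.44 4.17] M [ 1.269 -0.944  0.069] gap 0.0406
```

>>> arm_command([
  [0,0,0,-0.5,30],
  [0,0,0,0,30],
  [0,0,0,0,30],
  [0,0,0,0,30],
])

```text
time: 7.78
tool_pos: [0.5057, 0.022, 0.1842]
eef_rot: [179.9, 0.0, 138.5]
force: [4.1, 6.5, 3.4]
finger_gap: 0.0403
```

```bash
python3 -c "
from h import *
feel(2)"
```

```text
t 7.88 Mz each [-0.004  0.052] tq6 [0.021 0.015]
pos [0.5057 0.022  0.1842] yaw 138.53 F [5.18 6.37 3.16] M [ 1.325 -1.051  0.024] gap 0.0404
```

>>> arm_command([
  [0,0,0,-0.5,30],
  [0,0,0,0,30],
  [0,0,0,0,30],
  [0,0,0,0,30],
])

```text
time: 8.22
tool_pos: [0.5058, 0.022, 0.1843]
eef_rot: [179.9, 0.0, 136.5]
force: [4.8, 6.0, 3.6]
finger_gap: 0.0405
```

```bash
python3 -c "
from h import *
feel(2)"
```

```text
t 8.32 Mz each [ 0.036 -0.05 ] tq6 [ 0.001 -0.004]
pos [0.5057 0.022  0.1842] yaw 136.53 F [4.25 6.53 3.17] M [ 1.326 -1.064 -0.007] gap 0.0406
```

>>> arm_command([
  [0,0.004,0,-0.5,30],
  [0,0,0,0,30],
  [0,0,0,0,30],
  [0,0,0,0,30],
])

```text
time: 8.65
tool_pos: [0.5058, 0.0221, 0.1842]
eef_rot: [179.9, 0.1, 134.5]
force: [4.6, 3.6, 3.4]
finger_gap: 0.0405
```

```bash
python3 -c "
from h import *
feel(2)"
```

```text
t 8.75 Mz each [-0.03   0.022] tq6 [-0.003 -0.008]
pos [0.5057 0.0221 0.1842] yaw 134.53 F [4.82 3.96 2.59] M [ 0.755 -1.056 -0.004] gap 0.0404
```

>>> arm_command([
  [0,0,0,-0.5,30],
  [0,0,0,0,30],
  [0,0,0,0,30],
  [0,0,0,0,30],
])

```text
time: 9.08
tool_pos: [0.5058, 0.0222, 0.1842]
eef_rot: [179.9, 0.1, 132.5]
force: [4.6, 3.3, 1.9]
finger_gap: 0.0401
```

```bash
python3 -c "
from h import *
feel(2)"
```

```text
t 9.18 Mz each [ 0.017 -0.059] tq6 [-0.025 -0.03 ]
pos [0.5058 0.0222 0.1842] yaw 132.53 F [4.82 3.96 2.19] M [ 0.8   -1.102 -0.021] gap 0.0401
```

>>> arm_command([
  [0,0,0,-0.5,30],
  [0,0,0,0,30],
  [0,0,0,0,30],
  [0,0,0,0,30],
])

```text
time: 9.52
tool_pos: [0.5058, 0.0222, 0.1843]
eef_rot: [179.9, 0.1, 130.5]
force: [5.9, 3.7, 2.0]
finger_gap: 0.0405
```

```bash
python3 -c "
from h import *
feel(2)"
```

```text
t 9.62 Mz each [-0.063 -0.015] tq6 [-0.027 -0.032]
pos [0.5058 0.0222 0.1843] yaw 130.52 F [5.64 3.82 2.56] M [ 0.86  -1.133 -0.039] gap 0.0405
```

>>> arm_command([
  [0,0,0,-0.5,30],
  [0,0,0,0,30],
  [0,0,0,0,30],
  [0,0,0,0,30],
])

```text
time: 9.95
tool_pos: [0.5059, 0.0222, 0.1842]
eef_rot: [179.9, 0.1, 128.5]
force: [5.7, 3.8, 3.0]
finger_gap: 0.0403
```

```bash
python3 -c "
from h import *
feel(2)"
```

```text
t 10.05 Mz each [-0.044 -0.04 ] tq6 [-0.039 -0.044]
pos [0.5059 0.0222 0.1843] yaw 128.53 F [5.8  4.28 2.1 ] M [ 0.9   -1.183 -0.042] gap 0.0405
```

>>> arm_command([
  [0,0,0,-0.5,30],
  [0,0,0,0,30],
  [0,0,0,0,30],
  [0,0,0,0,30],
])

```text
time: 10.38
tool_pos: [0.5059, 0.0222, 0.1843]
eef_rot: [179.9, 0.1, 126.5]
force: [5.5, 4.7, 0.6]
finger_gap: 0.0401
```

```bash
python3 -c "
from h import *
feel(2)"
```

```text
t 10.48 Mz each [-0.023 -0.039] tq6 [-0.053 -0.058]
pos [0.5059 0.0222 0.1843] yaw 126.52 F [5.27 4.45 1.88] M [ 0.957 -1.265 -0.031] gap 0.0403
```

>>> arm_command([
  [0,0,0,-0.5,30],
  [0,0,0,0,30],
  [0,0,0,0,30],
  [0,0,0,0,30],
])

```text
time: 10.82
tool_pos: [0.506, 0.0222, 0.1843]
eef_rot: [179.9, 0.1, 124.5]
force: [5.9, 5.5, 0.8]
finger_gap: 0.0405
```

```bash
python3 -c "
from h import *
feel(2)"
```

```text
t 10.92 Mz each [-0.085 -0.06 ] tq6 [-0.053 -0.058]
pos [0.506  0.0222 0.1843] yaw 124.52 F [6.02 4.99 1.2 ] M [ 0.952 -1.254 -0.073] gap 0.0405
```

>>> arm_command([
  [0,0,0,-0.5,30],
  [0,0,0,0,30],
  [0,0,0,0,30],
  [0,0,0,0,30],
])

```text
time: 11.25
tool_pos: [0.506, 0.0223, 0.1843]
eef_rot: [179.9, 0.0, 122.5]
force: [4.6, 4.9, 2.7]
finger_gap: 0.0405
```

```bash
python3 -c "
from h import *
feel(2)"
```

```text
t 11.35 Mz each [-0.072 -0.072] tq6 [-0.064 -0.069]
pos [0.506  0.0223 0.1843] yaw 122.52 F [5.88 5.27 1.63] M [ 1.002 -1.359 -0.072] gap 0.0402
```

>>> arm_command([
  [0.006,0.005,0,-0.5,30],
  [0,0,0,0,30],
  [0,0,0,0,30],
  [0,0,0,0,30],
])

```text
time: 11.68
tool_pos: [0.5061, 0.0224, 0.1842]
eef_rot: [179.9, 0.0, 120.5]
force: [4.0, 1.8, 4.4]
finger_gap: 0.04
```

```bash
python3 -c "
from h import *
feel(2)"
```

```text
t 11.78 Mz each [-0.009  0.125] tq6 [0.074 0.068]
pos [0.5061 0.0224 0.1842] yaw 120.55 F [3.8  1.17 5.35] M [ 0.328 -0.947  0.058] gap 0.0406
```

>>> arm_command([
  [0,0,0,-0.5,30],
  [0,0,0,0,30],
  [0,0,0,0,30],
  [0,0,0,0,30],
])

```text
time: 12.12
tool_pos: [0.5061, 0.0224, 0.1842]
eef_rot: [179.9, 0.0, 118.6]
force: [5.0, 2.1, 5.4]
finger_gap: 0.0401
```

```bash
python3 -c "
from h import *
feel(2)"
```

```text
t 12.22 Mz each [-0.023 -0.007] tq6 [0.022 0.016]
pos [0.5061 0.0224 0.1842] yaw 118.59 F [5.35 2.45 4.87] M [ 0.394 -1.127 -0.015] gap 0.0404
```

Notch felt at about yaw 121.3 (the one before was at about 141.3), and no wall yet.

>>> arm_command([
  [0.003,0,0,-0.5,30],
  [0,0,0,0,30],
  [0,0,0,0,30],
  [0,0,0,0,30],
])

```text
time: 12.55
tool_pos: [0.5062, 0.0224, 0.1842]
eef_rot: [179.9, 0.0, 116.6]
force: [3.9, 1.1, 6.6]
finger_gap: 0.0404
```

```bash
python3 -c "
from h import *
feel(2)"
```

```text
t 12.65 Mz each [0.049 0.023] tq6 [0.018 0.013]
pos [0.5062 0.0224 0.1842] yaw 116.59 F [3.99 1.81 6.68] M [ 0.425 -0.875  0.036] gap 0.0404
```

>>> arm_command([
  [0,0,0,-0.5,30],
  [0,0,0,0,30],
  [0,0,0,0,30],
  [0,0,0,0,30],
])

```text
time: 12.98
tool_pos: [0.5062, 0.0224, 0.1842]
eef_rot: [179.9, 0.0, 114.6]
force: [3.5, 1.2, 6.2]
finger_gap: 0.0404
```

```bash
python3 -c "
from h import *
feel(2)"
```

```text
t 13.08 Mz each [-0.009 -0.02 ] tq6 [-0.001 -0.006]
pos [0.5062 0.0224 0.1842] yaw 114.59 F [3.76 1.64 6.27] M [ 0.411 -0.954 -0.015] gap 0.04
```

>>> arm_command([
  [0,0,0,-0.5,30],
  [0,0,0,0,30],
  [0,0,0,0,30],
  [0,0,0,0,30],
])

```text
time: 13.42
tool_pos: [0.5063, 0.0224, 0.1842]
eef_rot: [179.9, 0.0, 112.6]
force: [3.3, 2.2, 5.7]
finger_gap: 0.0402
```

```bash
python3 -c "
from h import *
feel(2)"
```

```text
t 13.52 Mz each [ 0.021 -0.056] tq6 [-0.026 -0.031]
pos [0.5063 0.0224 0.1842] yaw 112.59 F [3.91 2.51 6.05] M [ 0.45  -0.962 -0.018] gap 0.0404
```

>>> arm_command([
  [0,0,0,-0.5,30],
  [0,0,0,0,30],
  [0,0,0,0,30],
  [0,0,0,0,30],
])

```text
time: 13.85
tool_pos: [0.5063, 0.0224, 0.1842]
eef_rot: [179.9, 0.0, 110.6]
force: [5.4, 1.5, 6.8]
finger_gap: 0.0402
```

```bash
python3 -c "
from h import *
feel(2)"
```

```text
t 13.95 Mz each [-0.059 -0.048] tq6 [-0.028 -0.034]
pos [0.5063 0.0224 0.1842] yaw 110.59 F [4.06 2.11 5.83] M [ 0.433 -1.015 -0.053] gap 0.0405
```

>>> arm_command([
  [0,0,0,-0.5,30],
  [0,0,0,0,30],
  [0,0,0,0,30],
  [0,0,0,0,30],
])

```text
time: 14.28
tool_pos: [0.5063, 0.0225, 0.1842]
eef_rot: [179.9, 0.0, 108.6]
force: [5.3, 2.3, 5.7]
finger_gap: 0.0402
```

```bash
python3 -c "
from h import *
feel(2)"
```

```text
t 14.38 Mz each [-0.033 -0.019] tq6 [-0.042 -0.047]
pos [0.5064 0.0224 0.1842] yaw 108.59 F [4.73 2.76 5.79] M [ 0.431 -1.089 -0.026] gap 0.0404
```

>>> arm_command([
  [0,0,0,-0.5,30],
  [0,0,0,0,30],
  [0,0,0,0,30],
  [0,0,0,0,30],
])

```text
time: 14.72
tool_pos: [0.5064, 0.0224, 0.1842]
eef_rot: [179.9, 0.0, 106.6]
force: [5.1, 2.5, 5.7]
finger_gap: 0.04
```

```bash
python3 -c "
from h import *
feel(2)"
```

```text
t 14.82 Mz each [-0.062 -0.07 ] tq6 [-0.057 -0.062]
pos [0.5064 0.0224 0.1842] yaw 106.58 F [4.63 2.54 5.43] M [ 0.429 -1.137 -0.066] gap 0.0402
```

>>> arm_command([
  [0,0,0,-0.5,30],
  [0,0,0,0,30],
  [0,0,0,0,30],
  [0,0,0,0,30],
])

```text
time: 15.15
tool_pos: [0.5064, 0.0225, 0.1843]
eef_rot: [179.9, 0.0, 104.6]
force: [5.3, 3.5, 4.7]
finger_gap: 0.0405
```

```bash
python3 -c "
from h import *
feel(2)"
```

```text
t 15.25 Mz each [-0.085 -0.08 ] tq6 [-0.057 -0.062]
pos [0.5065 0.0225 0.1842] yaw 104.58 F [5.16 3.84 4.87] M [ 0.483 -1.16  -0.083] gap 0.0404
```

>>> arm_command([
  [0,0,0,-0.5,30],
  [0,0,0,0,30],
  [0,0,0,0,30],
  [0,0,0,0,30],
])

```text
time: 15.58
tool_pos: [0.5065, 0.0225, 0.1842]
eef_rot: [179.9, 0.0, 102.6]
force: [5.4, 3.0, 4.8]
finger_gap: 0.0404
```

```bash
python3 -c "
from h import *
feel(2)"
```

```text
t 15.68 Mz each [-0.106  0.011] tq6 [-0.053 -0.059]
pos [0.5065 0.0225 0.1842] yaw 102.59 F [4.92 2.34 4.88] M [ 0.482 -1.258 -0.048] gap 0.0402
```

>>> arm_command([
  [0.004,0,0,-0.5,30],
  [0,0,0,0,30],
  [0,0,0,0,30],
  [0,0,0,0,30],
])

```text
time: 16.02
tool_pos: [0.5066, 0.0225, 0.1842]
eef_rot: [179.9, 0.0, 100.6]
force: [3.6, 2.4, 6.7]
finger_gap: 0.0404
```

```bash
python3 -c "
from h import *
feel(2)"
```

```text
t 16.12 Mz each [0.135 0.131] tq6 [0.151 0.146]
pos [0.5066 0.0225 0.1842] yaw 100.6 F [3.47 2.24 7.44] M [ 0.455 -0.851  0.133] gap 0.0402
```

>>> arm_command([
  [0,0,0,-0.5,30],
  [0,0,0,0,30],
  [0,0,0,0,30],
  [0,0,0,0,30],
])

```text
time: 16.45
tool_pos: [0.5066, 0.0225, 0.1842]
eef_rot: [179.9, 0.0, 98.6]
force: [3.9, 3.0, 6.1]
finger_gap: 0.0402
```

```bash
python3 -c "
from h import *
feel(2)"
```

```text
t 16.55 Mz each [0.21 0.26] tq6 [0.236 0.231]
pos [0.5066 0.0225 0.1842] yaw 98.6 F [4.08 2.7  6.81] M [ 0.474 -0.941  0.235] gap 0.0404
```

The wall is felt: torque climbs to 0.15 and then 0.23 N m just past the notch at about yaw 101.3, where free turning gave 0.02. The touch is at about yaw 102.5, practically on that click, with about 25 N at the edges. I'll back off at once and open to the fifth notch from there (yaw 201.3).

>>> arm_command([
  [0,0,0,0.5,30],
  [0,0,0,0.5,30],
  [0,0,0,0.8,30],
  [0,0,0,0.8,30],
  [0,0,0,0.8,30],
  [0,0,0,0.8,30],
  [0,0,0,0.8,30],
  [0,0,0,0.8,30],
  [-0.006,-0.006,0,0.8,30],
  [0,0,0,0.8,30],
  [0,0,0,0.8,30],
  [0,0,0,0.8,30],
  [0,0,0,0.8,30],
  [0,0,0,0.8,30],
  [0,0,0,0.8,30],
  [0,0,0,0.8,30],
  [0,0,0,0.8,30],
  [0,0,0,0.8,30],
  [0,0,0,0,30],
  [0,0,0,0,30],
])

```text
time: 18.22
tool_pos: [0.5055, 0.0218, 0.1842]
eef_rot: [180.0, 0.0, 153.8]
force: [1.0, 1.8, 10.4]
finger_gap: 0.0405
```

```bash
python3 -c "
from h import *
feel(2)"
```

```text
t 18.32 Mz each [0.081 0.107] tq6 [-0.049  0.052]
pos [0.5055 0.0218 0.1842] yaw 153.8 F [0.31 1.23 9.14] M [ 0.501 -0.27   0.094] gap 0.0402
```

>>> arm_command([
  [0,0,0,0.75,30],
  [0,0,0,0.75,30],
  [0,0,0,0.75,30],
  [0,0,0,0.75,30],
  [0,0,0,0.75,30],
  [-0.004,-0.005,0,0.75,30],
  [0,0,0,0.75,30],
  [0,0,0,0.75,30],
  [0,0,0,0.75,30],
  [0,0,0,0.75,30],
  [0,0,0,0.75,30],
  [0,0,0,0.75,30],
  [0,0,0,0.75,30],
  [0,0,0,0.75,30],
  [0,0,0,0.75,30],
  [0,0,0,0,30],
  [0,0,0,0,30],
  [0,0,0,0,30],
  [0,0,0,0,30],
])

```text
time: 19.9
tool_pos: [0.5053, 0.0208, 0.1842]
eef_rot: [-179.9, 0.0, -161.2]
force: [2.1, -4.4, 9.2]
finger_gap: 0.0403
```

```bash
python3 -c "
from h import *
feel(2)"
```

```text
t 20.0 Mz each [0.136 0.111] tq6 [0.127 0.127]
pos [0.5053 0.0208 0.1842] yaw 198.8 F [ 2.18 -3.35  8.7 ] M [-0.414 -0.272  0.124] gap 0.0405
```

>>> arm_command([
  [0,0,0,0.5,30],
  [0,0,0,0,30],
  [0,0,0,0,30],
  [0,0,0,0,30],
])

```text
time: 20.33
tool_pos: [0.5053, 0.0207, 0.1842]
eef_rot: [-179.9, 0.0, -159.2]
force: [2.2, -4.4, 8.4]
finger_gap: 0.0402
```

```bash
python3 -c "
from h import *
feel(2)"
```

```text
t 20.43 Mz each [0.019 0.04 ] tq6 [0.051 0.056]
pos [0.5053 0.0207 0.1842] yaw 200.8 F [ 1.87 -4.22  8.21] M [-0.514 -0.248  0.029] gap 0.0402
```

>>> arm_command([
  [0,0,0,0.5,30],
  [0,0,0,0,30],
  [0,0,0,0,30],
  [0,0,0,0,30],
])

```text
time: 20.77
tool_pos: [0.5054, 0.0207, 0.1842]
eef_rot: [-179.9, 0.0, -157.2]
force: [2.8, -4.9, 8.1]
finger_gap: 0.0403
```

```bash
python3 -c "
from h import *
feel(2)"
```

```text
t 20.87 Mz each [-0.017  0.013] tq6 [-0.023 -0.017]
pos [0.5053 0.0207 0.1842] yaw 202.79 F [ 1.31 -4.67  7.98] M [-0.593 -0.314 -0.002] gap 0.0404
```

The notch jump recurs at about 200, as expected, so there was no slip. Next: centre on it, let go, lift, look.

>>> arm_command([
  [0,-0.004,0,-0.5,30],
  [0,0,0,0,30],
  [0,0,0,0,30],
  [0,0,0,0,100],
  [0,0,0,0,100],
  [0,0,0,0,100],
  [0,0,0,0,100],
  [0,0,0,0,100],
  [0,0,0,0,100],
  [0,0,0.1,0,100],
  [0,0,0.3,0,100],
  [0,0,0.3,0,100],
  [0,0,0.3,0,100],
  [0,0,0.1,0,100],
  [0,0,0,0,100],
  [0,0,0,0,100],
])

```text
time: 22.2
tool_pos: [0.5051, 0.0208, 0.2937]
eef_rot: [-180.0, 0.0, -159.3]
force: [-1.0, -0.2, -0.1]
finger_gap: 0.0912
```

```bash
python3 -c "
from h import *
st();cv2.imwrite('pics/s3.png',np.hstack([cv2.resize(i[190:290,255:355],(400,400),interpolation=2) for i in(cv2.imread('pics/scene0.png'),r.read_camera('scene')[:,:,::-1])]))"
```

```text
t 22.2 pos [0.5051 0.0208 0.2937] yaw 200.73 F [-0.99 -0.21 -0.08] M [ 0.06   0.026 -0.   ] q6 -115.14 tq6 -0.002 gap 0.0912
```

View pics/s3.png

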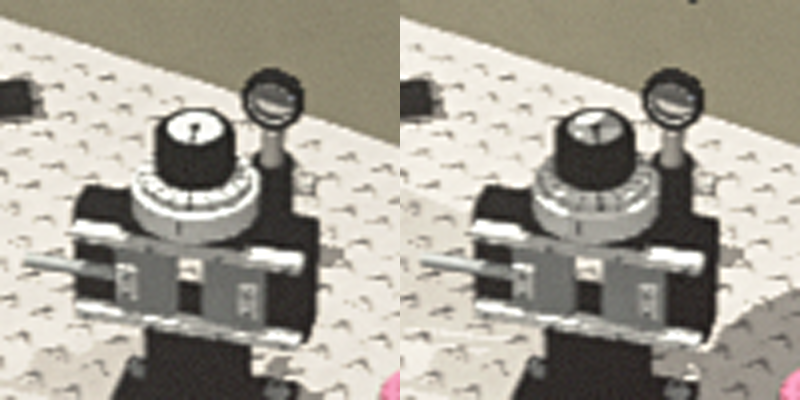

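Run:
```python
from h import *
P=np.array([.5052,.0209]);a=np.radians(18);ex=np.array([np.cos(a),np.sin(a),0]);ey=np.array([-ex[1],ex[0],0]);O=np.append(P,0)
ys=np.arange(-.022,.0181,.001)
im=np.mean([r.read_camera("scene").astype(float) for _ in range(4)],0)
for n,i in(("before",cv2.imread("pics/scene0.png").astype(float)),("after",im)):
    g=i.mean(2).astype(np.float32);v=0
    for z in(.094,.096,.098):
        p=np.array([proj("scene",O-.018*ex+y*ey+[0,0,z]) for y in ys],np.float32)
        v=v+cv2.remap(g,p[None,:,0],p[None,:,1],1)[0]/3
    print(n,v.round().astype(int).tolist())
```

```text
before [110, 110, 111, 112, 112, 112, 113, 113, 112, 112, 110, 108, 95, 81, 65, 48, 47, 46, 47, 48, 48, 48, 49, 51, 58, 70, 84, 98, 108, 108, 107, 106, 105, 106, 107, 107, 108, 107, 106, 106, 106]
after [113, 114, 114, 115, 115, 116, 116, 116, 116, 117, 114, 111, 97, 83, 66, 46, 44, 44, 45, 47, 47, 47, 47, 47, 49, 54, 63, 77, 89, 98, 104, 107, 109, 110, 110, 109, 109, 109, 109, 109, 110]
```

Everything is at rest and the set jaw has not shifted. But the gap grew by about 1.5 mm from the start, half a click, so I'll check that the dial really sits in a notch. I'll move the arm aside for a clear view.

>>> arm_command([
  [-0.17,0.35,0.04,0,100],
  [-0.17,0.35,0,0,100],
  [-0.17,0.35,0,0,100],
  [-0.17,0.35,0,0,100],
  [-0.17,0.35,0,0,100],
  [-0.17,0.35,0,0,100],
  [-0.17,0.35,0,0,100],
  [-0.17,0.35,0,0,100],
  [-0.17,0.35,0,0,100],
  [-0.17,0.35,0,0,100],
  [-0.17,0.35,0,0,100],
  [-0.17,0.35,0,0,100],
  [-0.17,0.35,0,0,100],
  [-0.17,0.35,0,0,100],
  [-0.17,0.35,0,0,100],
  [-0.17,0.35,0,0,100],
  [0,0,0,0,100],
])

```text
time: 23.87
tool_pos: [0.2298, 0.5855, 0.2964]
eef_rot: [179.9, -0.1, -159.1]
force: [-0.5, -1.5, 0.1]
finger_gap: 0.0911
```

Run:
```python
from h import *
rows=[]
C=np.array([.5052,.0209])
ys=np.arange(-.022,.0181,.001);a=np.radians(18);ex=np.array([np.cos(a),np.sin(a),0]);ey=np.array([-ex[1],ex[0],0]);O=np.append(C,0)
pic={}
for n in("scene","top"):
    new=np.mean([r.read_camera(n)[:,:,::-1].astype(float) for _ in range(4)],0).astype(np.uint8);cv2.imwrite(f"pics/{n}9.png",new);pic[n]=(cv2.imread(f"pics/{n}0.png"),new)
for i in pic["scene"]:
    g=i.mean(2).astype(np.float32);v=0
    for z in(.094,.096,.098):
        p=np.array([proj("scene",O-.018*ex+y*ey+[0,0,z]) for y in ys],np.float32);v=v+cv2.remap(g,p[None,:,0],p[None,:,1],1)[0]/3
    lv=lambda s:np.interp(78,v[s],ys[s]*1e3)
    print("edges mm",-np.interp(78,v[8:17][::-1],-ys[8:17][::-1]*1e3) if 0 else np.interp(-78,-v[8:17],ys[8:17]*1e3),np.interp(78,v[20:31],ys[20:31]*1e3))
# skirt brightness profile against slit angle (0 = -x front), z=0.166 radius 25
th=np.arange(-70,71,2)
for n in pic:
    for i in pic[n]:
        g=i.mean(2).astype(np.float32);v=0
        for R in(.0235,.0245,.0255):
            p=np.array([proj(n,O+R*(-ex*np.cos(t)-ey*np.sin(t))+[0,0,.166]) for t in np.radians(th)],np.float32);v=v+cv2.remap(g,p[None,:,0],p[None,:,1],2)[0]/3
        d=v-cv2.GaussianBlur(v[None],(0,0),8)[0] if 0 else v-np.convolve(np.pad(v,5,mode='edge'),np.ones(11)/11,'valid')
        ph=np.angle(np.sum(-d*np.exp(-1j*np.radians(th)*18)));print(n,"tick phase deg",np.degrees(ph)/18,"amp",abs(np.sum(d*np.exp(-1j*np.radians(th)*18)))/len(th))
    rows.append(np.hstack([cv2.resize(i[y:y+50,x:x+66],(396,300),interpolation=2) for i in pic[n] for x,y in[((270,205) if n=="scene" else (268,220))]]))
cv2.imwrite("pics/cmp.png",np.vstack(rows))
```

```text
edges mm -8.825834871069773 3.569421163139911
edges mm -8.805222388805584 5.245962479234791
scene tick phase deg -9.929519403252854 amp 4.782119497570205
scene tick phase deg -1.213539230063993 amp 5.088300851793686
top tick phase deg -7.246548240906553 amp 4.12722426477319
top tick phase deg 2.007190008498116 amp 4.084589342969056
```

View pics/cmp.png

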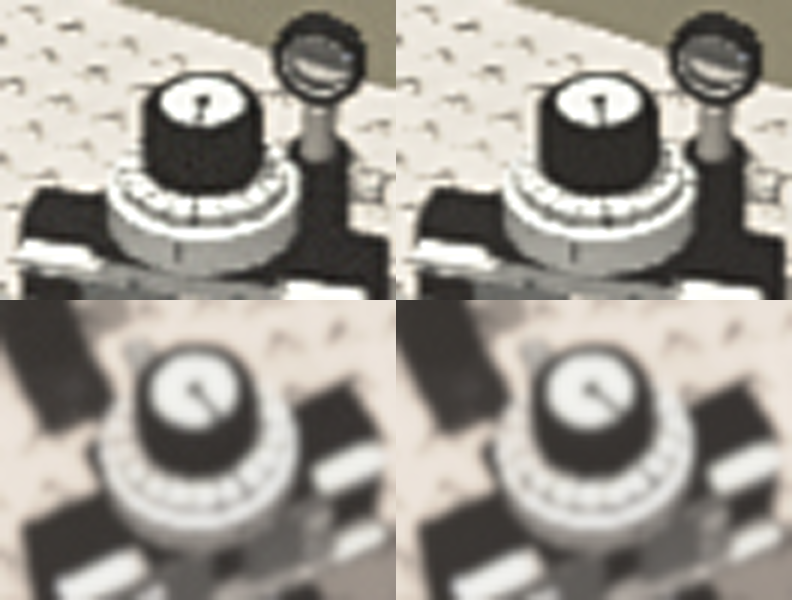

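```bash
python3 -c "
from h import *
st();print(r.finish_job())"
```

```text
t 24.27 pos [0.2338 0.58   0.2981] yaw 200.65 F [ 0.5  -0.88 -0.19] M [ 0.04   0.076 -0.033] q6 -48.07 tq6 -0.011 gap 0.0914
the job is handed in; nothing more can be done
None
```

I zeroed the slit by feel, opened it five clicks from the touch, let go with the dial in its click, and handed the job in at 24.3 s.

- **Touch:** I turned the dial clockwise in 2° steps. The torque rose to 0.15 and then 0.23 N m, where free turning gave about 0.02 N m. That put the touch within about 2° of one click, with about 25 N at the edges at most before I backed off.
- **Opening:** I turned back to the fifth notch. Its torque jump came about 1° from where I expected, so the grip did not slip.
- **Last checks:** The skirt ticks line up with the front of the housing to about 2°, so the dial sits in a click. The set jaw's edge did not shift.
- **Disagreements:** The camera reads the gap as about 14.1 mm against a nominal 15 mm, on blurred edges with pixels of about 1.5 mm. The dial seems to have started about half a click off a notch. The jaw ended about 1.6 mm wider than at the start, which agrees with that.
- **Surroundings:** The arm only worked above the dial and was clear when I handed in. I felt no other contact. I did not measure the iris, lens and can again afterwards.

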